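# Eject a sample tube from the warmer and hold it upright

### The arm

A 7-joint arm with a two-finger parallel gripper is mounted at the origin on the work surface. World frame = base frame: x ahead of the robot, y to its left, z up, the work surface at z = 0. Lengths are in m, angles in degrees, forces in N, time in s.
With the tool pointing down it reaches from about 0.4 to 0.85 m from the base axis. Payload 4.5 kg.
Tool frame: the origin (TCP) lies midway between the tips of the shut fingers; the grasp point (between the pads) lies 19 mm behind it; z points along the fingers, y is the line along which they close (so a half turn about z gives the same grasp; the last joint's range is limited). The gripper opens to 85 mm and grips with 20 to 120 N. Pads are 22 mm wide; open, the fingers measure 114 mm over their backs; the gripper's body (76 mm by 85 mm) begins 54 mm behind the grasp point. The pads swing forward as they close: fully open they stand 13 mm farther back than shut.
Start: joints at [-61.948, 39.483, -11.15, 89.685, 9.013, 51.709, -12.324], TCP at [0.275, 0.561, 0.231] pointing down, gripper open.
Joint ranges: [-172.22, 172.22], [-26.19, 119.32], [-84.43, 86.54], [7.71, 146.69], [-57.33, 237.33], [2.42, 119.75], [-152.13, 152.13]. Speed limits (degrees/s): [147.25, 147.25, 180, 180, 180, 180, 180].

### API

Orientations are given as a 3x3 rotation matrix whose columns are the frame's x, y, z axes.
In Python, from workcell import r gives the robot as it stands.
- The arm moves only by the shell command python3 -m inch 'ROWS' [OPENING]. ROWS is JSON, a list of rows, each a list of 4 numbers: the shift along the tool's x, y, z in mm, then the turn about the tool's z in degrees. In form: [[x, y, z, spin], ...]. A call has exactly 10 rows; each row is the pose to reach, as a shift and turn from the pose commanded when the call began, along the tool's axes at that moment; what a row does not reach only later rows make up. A row lasts 1/12 s, in which the tool goes at most 41.7 mm and 7.16 degrees, less where a joint would pass 70% of its speed; a pose out of reach is approached as far as the arm can. A call with a gripper value outside its range is refused whole. OPENING is the finger opening in mm, from 0 to 85.4, set as the call begins (- or left out, the last holds). The fingers move at their own pace and stop on an object; the grip force is fixed at half the most. Time passes only in rows, so rows that repeat a pose let the fingers close, or fill a call up. It gives the time, the measured TCP pose, the force, the opening and the grip force at its end, in the units of the state.
- r.sense(): the state, without advancing time (a new reading comes with each control period).
- r.get_image(name): name is "scene" or "side" or "wrist"; returns (picture, depth): 420x560x3 uint8, blue, green, red; 420x560 float32, m along the optical axis (not along the pixel's ray), 0 where there is no reading.
- r.camera_params(name): a dict with "fx", "fy", "cx", "cy" (pixels), "origin" and "rotation" of the camera in the world. Camera axes: x right, y down, z forward; pixel columns grow to the right and rows downward; lengths in m; the calibration is good to about 2 mm. A picture is of the moment at which its call begins: read the wrist's pose just before it. camera_params takes no time and is no camera call; for the wrist camera it gives the pose at the moment of the call.
- r.close_job(): hands the job in; it is judged then, once.
Trained networks look in the newest picture that a camera, given by its name, has taken for a name from the list of things; names that differ only in an ending like _2 or _b are one class to them, and where a whole thing is asked for, a point or a joint stands for the part that bears it (a point fixed in the world has none). Each returns a list of dicts, best first, with "confidence" (0 to 1); they miss things now and then, are a little off and sometimes report something else, mostly with a low value. They report only what shows in the picture. A call takes as long as a camera call.
- r.regions_of(camera, target): "region" (420x560 bool, what is visible of it) and "box" ([left, top, right, bottom] in pixels, round what is visible of it).
- r.place_of(camera, target): "position" ([row, column] in pixels: a listed point, or the origin of a listed thing).
The state is a dict: "time_s": time; "joints": joint angles; "joint_vel": joint speeds; "effort": joint torques, N m; "eef_pos": TCP position; "tool_rot": TCP orientation; "wrist_force": force on the tool from outside, world axes, zero at the start; "wrist_torque": the same for the moment, N m; "gripper_width": finger opening in m; "gripper_force": force on a finger pad.
Only numpy, scipy, OpenCV 4.12 (cv2) and the standard library are available. Lean on these libraries where they do the work, as an engineer would, in place of code of your own. Each camera call takes 0.05 s, during which the arm holds its last target. There are 200 camera calls.

### The job

Two capped sample tubes lie one in each of the two bays of the small tube warmer. Press the ejector slide of the bay with the long tube fully home so that the tube's capped end comes out, let the slide spring back, grip that end, draw the tube right out and turn it upright, cap up, for a look at its contents. Finish while still holding it there, still and upright, its lower end about 15 cm or more above the bench; leave the short tube in its bay and the other things on the bench alone.

Things in the scene. Friction and masses are not known exactly. Their poses are not given: they have to be found in the camera images.
- warmer: Fixed tube warmer, grey and white box spanning x -65 to 65 mm, y -80 to 75 mm, 60 mm high; origin on the bench. Two level bays run along its y at x = -30 (near) and +30 mm (far). A tube can leave only at the open +y face; a 10 mm slot along each bay's roof lets it be seen, not taken. Its yaw is between -0.25 and 0.6 rad, so the mouths face roughly world +y.
- mouth_near (a point): Centre of the near bay's mouth in the warmer's +y face (warmer x -30, y 75 mm), 43 mm above the bench, on the tube's axis. Bay 19 mm wide and high, floor 35 mm above the bench; outside the face there is only free space down to the bench.
- mouth_far (a point): The same for the far bay (warmer x +30, y 75 mm).
- tube_long: Rigid white tube, 16 mm diameter, 120 mm long with its 20 mm blue cap (same diameter), 20 to 45 g. Origin: on its axis at the closed end; its y axis runs from there to the cap (y up = cap up); it may roll. It starts inside either bay, closed end at warmer y = -49 mm. Slide fully pressed, its cap stands 50 mm out of the mouth, and stays out, level, when the slide springs back.
- tube_long_cap (a point): Centre of the outer face of the long tube's cap, 120 mm along its y from the origin.
- tube_short: Short tube, in the other bay: same diameter and materials, 80 mm long with its cap, which lies 44 mm inside the mouth (the long tube's cap lies 4 mm inside). Origin and axes as for the long tube. It stays where it is.
- tab_near (a point): Top centre of the near ejector's black thumb tab, 90 mm above the bench (30 mm above the roof). The tab is 22 mm wide (warmer x), 12 mm thick (warmer y) and starts 2 mm above the roof. At rest it stands at warmer x -30, y -57 mm, free space behind it; it is pushed level towards the warmer's +y, from its -y side.
- tab_far (a point): The same point on the far bay's ejector tab (warmer x = +30 mm).
- eject_near (a joint): Near ejector slide: 0 at rest, grows as the tab is pushed to the warmer's +y, 0.055 m fully home (hard stop). Its return spring resists with about 2 N at rest and 5 N fully home; let go, it springs back to 0.
- eject_far (a joint): The same for the far ejector slide.
- jar: Bystander: capped specimen jar, 48 mm in diameter, 62 mm tall. Origin: centre of its underside.
- dropper: Bystander: white dropper bottle, 34 mm in diameter, 85 mm tall. Origin: centre of its underside.
- carton: Bystander: cardboard carton 90 x 60 x 45 mm. Origin: centre of its underside.

How it is judged (in metres and radians):
On the way, in this order (a step that is already met when the one before it is completed fails the run):
1. an ejector slide is pressed home and has pushed the long tube's cap at least 35 mm out of the mouth (value of joint any of eject_near, eject_far above 0.042 m and y of tube_long_cap in the frame of warmer above 0.11 m), for 0.05 s.
2. the long tube is in the fingers and drawn right out of its bay, the slides sprung back (y of tube_long in the frame of warmer above 0.07 m and contact force between the fingers and tube_long above 1 N and value of joint each of eject_near, eject_far below 0.008 m), for 0.1 s.
At the end, for the whole second after the job is handed in: The long tube is held in the fingers, at rest, cap up and within 0.4 rad of upright, its lower end more than 120 mm above the bench, clear of the warmer; both ejector slides are back (under 8 mm) and the short tube is within 10 mm of its start (height (world z) of tube_long above 0.12 m and angle between tube_long's own y axis and vertical below 0.4 rad and contact force between the fingers and tube_long above 1 N and contact force between tube_long and warmer below 0.3 N and linear speed of tube_long below 0.04 m/s and angular speed of tube_long below 0.3 rad/s and value of joint each of eject_near, eject_far below 0.008 m and distance of tube_short from where it was at the start of the episode below 0.01 m); the arm keeps its last pose, push and grip.
It fails at once if the short tube is moved more than 15 mm (distance of tube_short from where it was at the start of the episode above 0.015 m).
It fails at once if a bystander is moved more than 30 mm or tipped over (distance of any of jar, dropper, carton from where it was at the start of the episode above 0.03 m or angle between any of jar, dropper, carton's own z axis and vertical above 0.5 rad).
It also fails if it takes over 51 s, if anything falls off the work surface, if the arm or the gripper's body presses on something with over 40 N, if the wrist force passes 120 N, or if a joint passes its speed limit or range.

## Working session

There is one attempt and no reset: what is moved stays moved. The work goes in short steps, Python scripts to look and compute and a shell command to move; the robot and the scene stay as the last step left them, time stands still between calls to the robot, and variables do not carry over. Pictures are saved under pics/ and viewed, at most 10 in all, crops included, and the job is handed in when it is done.

```bash
mkdir -p pics; cat > h.py <<'E'
import numpy as np, cv2
from workcell import r
def pix(c,p,z=None,d=None):
    """pixel [row,col] -> world, on plane z or at depth d"""
    k=r.camera_params(c); R=np.array(k['rotation']); o=np.array(k['origin'])
    v=R@np.array([(p[1]-k['cx'])/k['fx'],(p[0]-k['cy'])/k['fy'],1.])
    return o+v*(d if z is None else (z-o[2])/v[2])
def cloud(c,depth,mask):
    k=r.camera_params(c); i,j=np.nonzero(mask&(depth>0)); d=depth[i,j]
    P=np.c_[(j-k['cx'])/k['fx']*d,(i-k['cy'])/k['fy']*d,d]
    return P@np.array(k['rotation']).T+np.array(k['origin'])
E
python3 - <<'E'
from h import *
np.set_printoptions(precision=4,suppress=True)
s=r.sense(); print(s['eef_pos'],np.array(s['tool_rot']),s['time_s'],s['gripper_width'])
Z=dict(mouth_near=.043,mouth_far=.043,tab_near=.09,tab_far=.09,warmer=0,jar=0,dropper=0,carton=0,tube_long=.043,tube_short=.043,tube_long_cap=.043)
for c in ('scene','side'):
    im,dp=r.get_image(c); cv2.imwrite(f'pics/{c}0.png',im)
    for n,z in Z.items():
        for q in r.place_of(c,n)[:2]: print(c,n,round(q['confidence'],2),np.round(q['position']),pix(c,q['position'],z))
    g=r.regions_of(c,'warmer')
    if g:
        P=cloud(c,dp,g[0]['region']); T=P[abs(P[:,2]-.06)<.004]
        b=cv2.minAreaRect((T[:,:2]*1000).astype(np.float32)); print('roof',len(T),b,cv2.boxPoints(b))
E
```

```text
[0.2749 0.5606 0.2304] [[-0.8979  0.4401 -0.0007]
 [ 0.4401  0.8979 -0.0018]
 [-0.0002 -0.0019 -1.    ]] 0.0 0.0853407301764933
scene mouth_near 0.76 [218. 253.] [ 0.4856 -0.0784  0.043 ]
scene mouth_near 0.4 [217. 257.] [ 0.4855 -0.0637  0.043 ]
scene mouth_far 0.85 [226. 274.] [ 0.5492 -0.0355  0.043 ]
scene tab_near 0.48 [232. 230.] [ 0.5453 -0.1823  0.09  ]
scene jar 0.67 [174. 366.] [0.4574 0.4229 0.    ]
scene jar 0.21 [216. 258.] [ 0.444  -0.0403 -0.    ]
scene dropper 0.6 [264. 155.] [ 0.4644 -0.4035  0.    ]
scene carton 0.76 [324. 170.] [ 0.6809 -0.4324  0.    ]
scene tube_long_cap 0.55 [217. 257.] [ 0.4876 -0.0645  0.043 ]
roof 1330 ((550.045166015625, -114.17166900634766), (132.9178009033203, 159.52101135253906), 27.492534637451172) [[ 454.2713  -74.0981]
 [ 527.9115 -215.6045]
 [ 645.819  -154.2453]
 [ 572.1788  -12.7388]]
side mouth_near 0.67 [247. 274.] [ 0.4948 -0.0596  0.043 ]
side mouth_far 0.84 [234. 284.] [ 0.5408 -0.0398  0.043 ]
side tab_near 0.65 [232. 338.] [ 0.6082 -0.1502  0.09  ]
side tab_near 0.4 [252. 329.] [ 0.5473 -0.1832  0.09  ]
side tab_far 0.62 [231. 338.] [ 0.6094 -0.1478  0.09  ]
side warmer 0.82 [261. 308.] [ 0.5537 -0.1147  0.    ]
side jar 0.62 [177. 171.] [0.4658 0.4059 0.    ]
side jar 0.44 [253. 326.] [ 0.6063 -0.121   0.    ]
side dropper 0.93 [374. 371.] [ 0.4529 -0.4043  0.    ]
side dropper 0.24 [232. 282.] [ 0.5708  0.0047 -0.    ]
side carton 0.59 [325. 456.] [ 0.671  -0.4417  0.    ]
side tube_short 0.57 [230. 283.] [ 0.5468 -0.0264  0.043 ]
roof 2298 ((552.2974243164062, -114.6517105102539), (134.7256622314453, 155.52572631835938), 27.103620529174805) [[ 456.9033  -76.119 ]
 [ 527.7609 -214.5656]
 [ 647.6916 -153.1844]
 [ 576.8339  -14.7379]]
```

```bash
python3 - <<'E'
import cv2
a=cv2.imread('pics/scene0.png');b=cv2.imread('pics/side0.png')
f=lambda i,x,y:cv2.resize(i[y:y+100,x:x+133],(399,300),interpolation=cv2.INTER_CUBIC)
import numpy as np
cv2.imwrite('pics/m1.png',np.vstack([np.hstack([cv2.resize(a,(399,300)),cv2.resize(b,(399,300))]),np.hstack([f(a,190,170),f(b,245,190)])]))
E
```

```text
(no output)
```

View pics/m1.png

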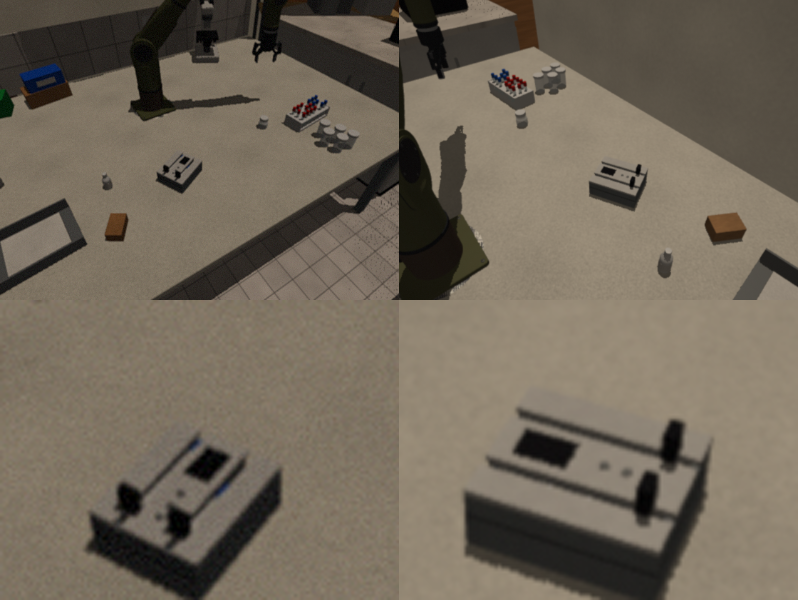

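```bash
python3 -m inch '[[-15,-14,0,0],[-43,-40,0,0],[-71,-67,0,0],[-100,-94,0,0],[-129,-121,0,0],[-157,-147,0,0],[-186,-174,0,0],[-215,-201,0,0],[-243,-228,0,0],[-272,-255,0,0]]' 85
python3 -m inch '[[-30,-28,0,4],[-60,-56,0,8],[-90,-84,0,13],[-120,-112,0,17],[-150,-140,0,22],[-180,-168,0,26],[-210,-197,0,30],[-240,-225,0,34],[-270,-254,0,36.6],[-300,-280,0,36.6]]' 85
```

```text
time_s: 2.13
eef_pos: [0.4075, 0.2109, 0.2315]
tool_rot: [[-0.898, 0.44, 0.001], [0.44, 0.898, 0.0], [-0.0, 0.001, -1.0]]
wrist_force: [-0.1, -0.1, -0.4]
gripper_width: 0.0851
gripper_force: 0.0
time_s: 2.97
eef_pos: [0.5533, -0.1736, 0.2315]
tool_rot: [[-0.456, 0.89, 0.0], [0.89, 0.456, -0.001], [-0.001, -0.0, -1.0]]
wrist_force: [1.0, -0.1, -0.1]
gripper_width: 0.0849
gripper_force: 0.0
```

```bash
python3 - <<'E'
from h import *
np.set_printoptions(precision=4,suppress=True)
s=r.sense(); print(s['eef_pos'],s['joints'])
c='wrist'; im,dp=r.get_image(c); cv2.imwrite(f'pics/w1.png',im)
print(r.camera_params(c)['origin'])
for n,z in dict(mouth_near=.043,mouth_far=.043,tab_near=.09,tab_far=.09,tube_long_cap=.043,tube_short=.043).items():
    for q in r.place_of(c,n)[:2]: print(n,round(q['confidence'],2),np.round(q['position']),pix(c,q['position'],z))
P=cloud(c,dp,dp>0); T=P[abs(P[:,2]-.06)<.004]
b=cv2.minAreaRect((T[:,:2]*1000).astype(np.float32)); print(len(T),b)
E
```

```text
[ 0.5533 -0.1736  0.2315] [16.0061 35.805  -5.3452 97.9069  4.3533 46.4821 35.7898]
[ 0.5206 -0.1137  0.373 ]
mouth_near 0.89 [ 49. 271.] [ 0.4901 -0.0656  0.043 ]
mouth_far 0.6 [ 51. 335.] [ 0.5442 -0.0339  0.043 ]
tab_near 0.6 [192. 273.] [ 0.5485 -0.1721  0.09  ]
tab_far 0.61 [195. 334.] [ 0.6008 -0.1457  0.09  ]
tube_long_cap 0.79 [ 55. 272.] [ 0.4902 -0.0585  0.043 ]
tube_long_cap 0.47 [364. 265.] [ 0.651  -0.3955  0.043 ]
tube_short 0.65 [177. 329.] [ 0.5997 -0.1363  0.043 ]
tube_short 0.54 [ 55. 271.] [ 0.4889 -0.0583  0.043 ]
17831 ((544.298828125, -208.26927185058594), (399.77099609375, 190.22996520996094), 86.88539123535156)
```

View pics/w1.png

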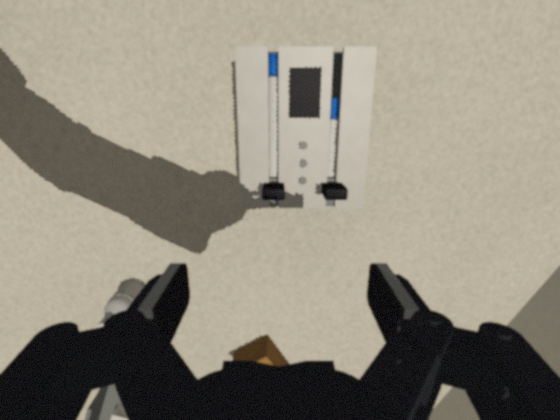

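```bash
python3 -m inch '[[-10,-1,0,0],[-25,-3,0,0],[-39,-4.7,10,0],[-39,-4.7,35,0],[-39,-4.7,65,0],[-39,-4.7,95,0],[-39,-4.7,125,0],[-39,-4.7,150,0],[-39,-4.7,159,0],[-39,-4.7,159,0]]' 0
python3 - <<'E'
from h import *
im,_=r.get_image('side'); cv2.imwrite('pics/s2.png',cv2.resize(im[120:300,200:440],(720,540)))
print(r.sense()['eef_pos'])
E
```

```text
time_s: 4.15
eef_pos: [0.5651, -0.2074, 0.0695]
tool_rot: [[-0.459, 0.889, -0.005], [0.889, 0.459, 0.001], [0.004, -0.004, -1.0]]
wrist_force: [0.3, 0.6, 0.3]
gripper_width: 0.0001
gripper_force: 0.0
[ 0.566543   -0.20777132  0.0714523 ]
```

View pics/s2.png

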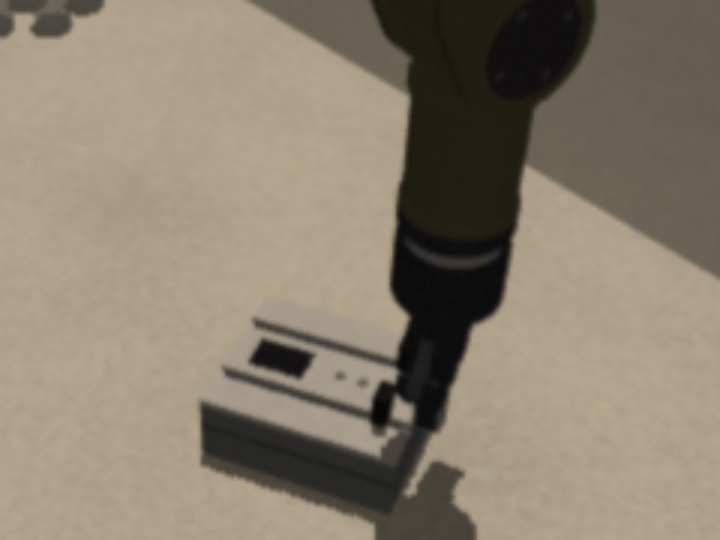

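The side picture shows the shut fingertips (430,405) just behind the near tab (383,405), in line with it. Now the press.

```bash
python3 -m inch '[[8,0,0,0],[16,0,0,0],[24,0,0,0],[32,0,0,0],[40,0,0,0],[47,0,0,0],[53,0,0,0],[58,0,0,0],[62,0,0,0],[62,0,0,0]]' 0
python3 - <<'E'
from h import *
im,dp=r.get_image('wrist'); cv2.imwrite('pics/w3.png',im); k=r.camera_params('wrist')
for q in r.place_of('wrist','tube_long_cap')[:2]: print(q['confidence'],q['position'],pix('wrist',q['position'],.043))
for q in r.place_of('wrist','tab_near')[:2]: print(q['confidence'],q['position'],pix('wrist',q['position'],.09))
s=r.sense();print(s['wrist_force'],s['eef_pos'])
E
```

```text
time_s: 5.03
eef_pos: [0.5389, -0.1518, 0.0725]
tool_rot: [[-0.459, 0.888, 0.001], [0.888, 0.459, 0.0], [-0.0, 0.001, -1.0]]
wrist_force: [3.1, -3.7, 3.4]
gripper_width: -0.0001
gripper_force: 2.0
0.37 [272.2, 374.5] [ 0.60183143 -0.14215772  0.043     ]
0.65 [252.4, 272.8] [ 0.5294051  -0.13854715  0.09      ]
[ 3.4589899  -2.82615984  2.40097786] [ 0.53899373 -0.15255744  0.07223664]
```

View pics/w3.png

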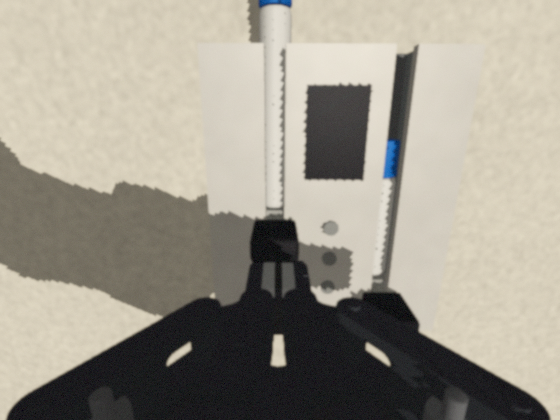

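```bash
python3 -m inch '[[3,0,0,0],[5,0,0,0],[7,0,0,0],[8,0,0,0],[9,0,0,0],[10,0,0,0],[11,0,0,0],[12,0,0,0],[12,0,0,0],[12,0,0,0]]' 0
```

```text
time_s: 6.02
eef_pos: [0.5338, -0.1425, 0.0722]
tool_rot: [[-0.458, 0.889, 0.002], [0.889, 0.458, -0.0], [-0.001, 0.001, -1.0]]
wrist_force: [4.2, -3.4, 2.8]
gripper_width: 0.0001
gripper_force: 2.5
```

```bash
python3 -m inch '[[1,0,0,0],[2,0,0,0],[3,0,0,0],[4,0,0,0],[5,0,0,0],[5,0,0,0],[5,0,0,0],[5,0,0,0],[5,0,0,0],[5,0,0,0]]' 0
```

```text
time_s: 6.85
eef_pos: [0.5332, -0.1412, 0.0724]
tool_rot: [[-0.456, 0.89, 0.005], [0.89, 0.456, -0.004], [-0.006, 0.003, -1.0]]
wrist_force: [6.7, -8.3, -1.3]
gripper_width: -0.0
gripper_force: 5.7
```

```bash
python3 -m inch '[[-8,0,0,0],[-23,0,0,0],[-40,0,0,0],[-57,0,0,0],[-74,0,0,0],[-90,0,-5,0],[-90,0,-40,0],[-90,0,-80,0],[-90,0,-120,0],[-90,0,-150,0]]' 60
python3 -m inch '[[20,0,-10,0],[50,0,-10,0],[85,0,-10,0],[120,0,-10,0],[150,0,-10,0],[170,0,-10,0],[185,0,-10,0],[190,0,-10,0],[190,0,-10,0],[190,0,-10,0]]' 60
python3 - <<'E'
from h import *
im,dp=r.get_image('wrist'); cv2.imwrite('pics/w4.png',im); s=r.sense();print(s['eef_pos'])
for n,z in dict(tube_long_cap=.043,mouth_near=.043,tab_near=.09).items():
  for q in r.place_of('wrist',n)[:2]: print(n,q['confidence'],q['position'],pix('wrist',q['position'],z))
b=(im[...,0].astype(int)-im[...,2]>60); k,l,st,ce=cv2.connectedComponentsWithStats(b.astype(np.uint8))
for i in range(1,k):
  if st[i,4]>40: print(st[i],ce[i],pix('wrist',ce[i][::-1],.05), np.median(cloud('wrist',dp,l==i),0))
E
```

```text
time_s: 7.68
eef_pos: [0.5705, -0.2161, 0.2237]
tool_rot: [[-0.459, 0.888, -0.003], [0.888, 0.459, 0.003], [0.004, -0.002, -1.0]]
wrist_force: [0.4, -0.7, 0.0]
gripper_width: 0.0602
gripper_force: 0.0
time_s: 8.52
eef_pos: [0.4842, -0.049, 0.2318]
tool_rot: [[-0.458, 0.889, -0.002], [0.889, 0.458, -0.0], [0.001, -0.002, -1.0]]
wrist_force: [0.0, -0.8, -0.2]
gripper_width: 0.06
gripper_force: 0.0
[ 0.48471833 -0.04963469  0.23187859]
tube_long_cap 0.77 [145.9, 278.2] [ 0.46715486 -0.01401259  0.043     ]
mouth_near 0.9 [190.0, 278.3] [ 0.48940379 -0.05672333  0.043     ]
tab_near 0.64 [322.2, 279.0] [ 0.55269761 -0.17803833  0.09      ]
[272 147  13  19 239] [277.9707113  156.15062762] [ 0.47162681 -0.02272815  0.05      ] [ 0.47161686 -0.02280795  0.04956425]
[329 229   6  19  99] [331.72727273 238.68686869] [ 0.56876746 -0.07801152  0.05      ] [ 0.5685843  -0.07841189  0.05033868]
```

View pics/w4.png

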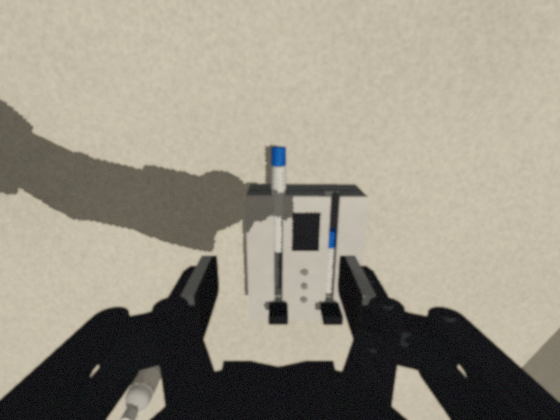

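```bash
python3 -m inch '[[10,0,5,0],[22,0.7,15,0],[27.6,0.7,45,0],[27.6,0.7,80,0],[27.6,0.7,115,0],[27.6,0.7,150,0],[27.6,0.7,180,0],[27.6,0.7,200,0],[27.6,0.7,208,0],[27.6,0.7,208,0]]' 60
python3 -m inch '[[0,0,0,0],[0,0,0,0],[0,0,0,0],[0,0,0,0],[0,0,0,0],[0,0,0,0],[0,0,0,0],[0,0,0,0],[0,0,0,0],[0,0,0,0]]' 5
```

```text
time_s: 9.55
eef_pos: [0.4716, -0.0234, 0.0226]
tool_rot: [[-0.459, 0.889, -0.004], [0.889, 0.459, 0.0], [0.002, -0.003, -1.0]]
wrist_force: [-0.5, -0.3, 0.1]
gripper_width: 0.0598
gripper_force: 0.0
time_s: 10.38
eef_pos: [0.4735, -0.0237, 0.0246]
tool_rot: [[-0.459, 0.889, 0.001], [0.889, 0.459, 0.0], [-0.001, 0.001, -1.0]]
wrist_force: [0.8, 0.4, 5.6]
gripper_width: 0.014
gripper_force: 58.6
```

```bash
python3 -m inch '[[0,0,-0.5,0],[4,0,-1,0],[12,0,-1,0],[22,0,-1,0],[32,0,-1,0],[42,0,-1,0],[52,0,-1,0],[58,0,-1,0],[60,0,-1,0],[60,0,-1,0]]' 5
python3 - <<'E'
from h import *
im,dp=r.get_image('wrist'); cv2.imwrite('pics/w5.png',im); s=r.sense();print(s['eef_pos'],s['wrist_force'],s['wrist_torque'],s['gripper_width'])
im,dp=r.get_image('side'); cv2.imwrite('pics/s5.png',cv2.resize(im[150:290,200:387],(800,600)))
E
```

```text
time_s: 11.22
eef_pos: [0.4454, 0.0319, 0.0264]
tool_rot: [[-0.461, 0.887, -0.005], [0.887, 0.461, 0.001], [0.003, -0.004, -1.0]]
wrist_force: [0.4, -0.9, -0.7]
gripper_width: 0.0138
gripper_force: 58.3
[0.44530297 0.03138713 0.02629588] [ 0.31730887 -0.67546498 -0.21036142] [ 0.05857639 -0.02202056  0.01992366] 0.013933184939818273
```

View pics/s5.png

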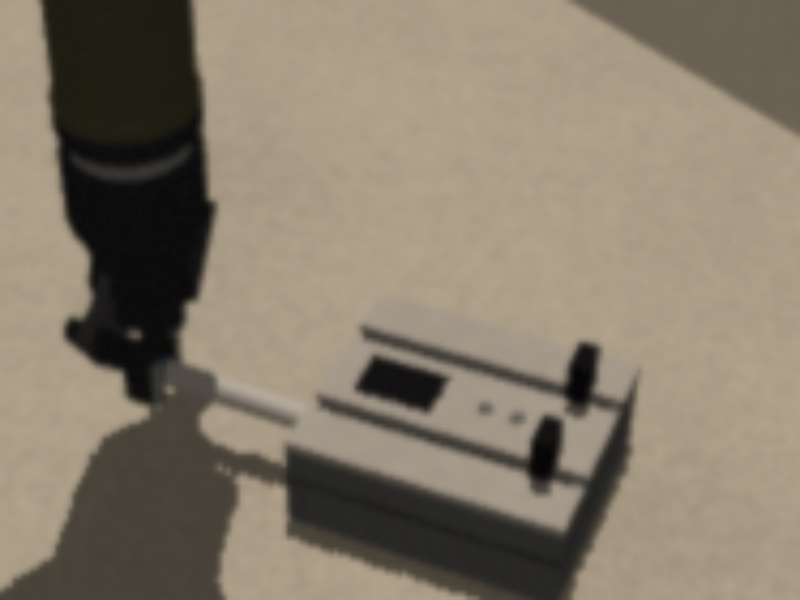

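```bash
python3 -m inch '[[0,0,-4,0],[0,0,-9,0],[-1,0,-17.5,0],[-2.5,0,-26,0],[-4.3,0,-34.6,0],[-7.5,0,-42.5,0],[-11.5,0,-50.4,0],[-16.5,0,-57.5,0],[-22,0,-64,0],[-22,0,-64,0]]' 5
python3 - <<'E'
from h import *
s=r.sense();print(s['eef_pos'],s['wrist_force'],s['wrist_torque'],s['gripper_width'])
im,dp=r.get_image('side'); im2,_=r.get_image('scene'); f=lambda a:cv2.resize(a,(400,300))
cv2.imwrite('pics/s6.png',np.hstack([f(im[150:270,210:370]),f(im2[150:270,180:340])]))
E
```

```text
time_s: 12.15
eef_pos: [0.4557, 0.0092, 0.0913]
tool_rot: [[-0.456, 0.89, -0.005], [0.89, 0.456, -0.0], [0.002, -0.005, -1.0]]
wrist_force: [-0.9, -1.3, -4.3]
gripper_width: 0.0146
gripper_force: 61.3
[0.45574146 0.00922414 0.0913227 ] [-0.91365316 -1.3258855  -4.34777086] [ 0.04708426  0.54871197 -0.17079656] 0.01456555354497454
```

View pics/s6.png

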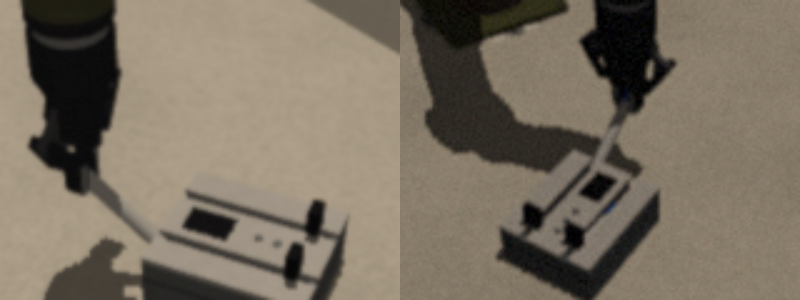

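```bash
python3 -m inch '[[-6,0,-6,0],[-12.3,0,-11.3,0],[-18.5,0,-16.7,0],[-25,0,-21.8,0],[-32,0,-26,0],[-39.7,0,-29.9,0],[-47,0,-33,0],[-55.3,0,-35.4,0],[-64,0,-37,0],[-72,0,-38,0]]' 5
python3 - <<'E'
from h import *
s=r.sense();print(s['eef_pos'],s['wrist_force'],s['wrist_torque'],s['gripper_width'])
im,dp=r.get_image('side'); im2,_=r.get_image('scene'); f=lambda a:cv2.resize(a,(400,300))
cv2.imwrite('pics/s7.png',np.hstack([f(im[150:270,210:370]),f(im2[150:270,180:340])]))
E
```

```text
time_s: 13.08
eef_pos: [0.4901, -0.0545, 0.1289]
tool_rot: [[-0.458, 0.889, -0.004], [0.889, 0.458, 0.0], [0.002, -0.003, -1.0]]
wrist_force: [-2.5, 2.4, 0.7]
gripper_width: 0.0112
gripper_force: 57.8
[ 0.49006204 -0.05445935  0.12888953] [-2.49602778  2.42553775  0.67794476] [ 0.75892461  1.20757945 -0.04231302] 0.011246086730977206
```

View pics/s7.png

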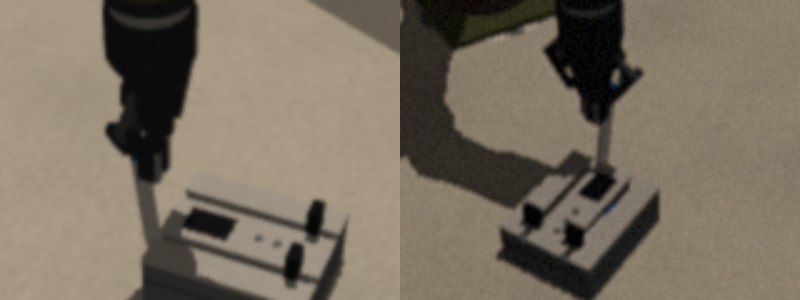

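```bash
python3 -m inch '[[3,0,-3,0],[6,0,-8,0],[9,0,-16,0],[10,0,-26,0],[10,0,-38,0],[10,0,-50,0],[10,0,-62,0],[10,0,-72,0],[10,0,-78,0],[10,0,-80,0]]' 5
python3 -m inch '[[0,0,-4,0],[0,0,-10,0],[0,0,-20,0],[0,0,-30,0],[0,0,-40,0],[0,0,-50,0],[0,0,-60,0],[0,0,-67,0],[0,0,-70,0],[0,0,-70,0]]' 5
python3 - <<'E'
from h import *
s=r.sense();print(s['eef_pos'],s['wrist_force'],s['gripper_width'],s['gripper_force'])
out=[]
for c in ('side','scene'):
  im,dp=r.get_image(c)
  for n in('tube_long_cap','tube_long'): 
    for q in r.place_of(c,n)[:2]: print(c,n,q['confidence'],q['position'])
  g=r.regions_of(c,'tube_long')
  for q in g[:2]:
    P=cloud(c,dp,q['region']); print(q['confidence'],q['box'],len(P)); m=P.mean(0); 
    print(m,P.min(0),P.max(0),np.linalg.svd(P-m,full_matrices=False)[2][0])
  out.append(cv2.resize(im[90:270,180:420],(400,300)))
cv2.imwrite('pics/s8.png',np.hstack(out))
E
```

```text
time_s: 14.02
eef_pos: [0.4868, -0.0445, 0.21]
tool_rot: [[-0.459, 0.888, 0.0], [0.888, 0.459, -0.0], [-0.0, 0.0, -1.0]]
wrist_force: [0.5, -0.5, -0.6]
gripper_width: 0.0047
gripper_force: 0.0
time_s: 14.85
eef_pos: [0.4863, -0.045, 0.2789]
tool_rot: [[-0.458, 0.889, -0.002], [0.889, 0.458, -0.0], [0.001, -0.002, -1.0]]
wrist_force: [-0.4, 1.7, -0.1]
gripper_width: 0.005
gripper_force: 0.0
[ 0.48634862 -0.04496871  0.27890153] [-0.38691428  1.69475431 -0.10005605] 0.005021011092718912 0.0
side tube_long_cap 0.55 [238.1, 211.6]
side tube_long 0.68 [250.1, 255.4]
0.63 [210.0, 236.2, 256.8, 254.9] 259
[0.44332074 0.0328968  0.01160805] [ 0.41045756 -0.01765503 -0.0022239 ] [0.47325786 0.08798632 0.01801675] [ 0.49101325 -0.87114588 -0.00329446]
scene tube_long_cap 0.7 [230.5, 230.3]
scene tube_long_cap 0.46 [196.1, 288.1]
scene tube_long 0.61 [219.0, 267.7]
```

View pics/s8.png

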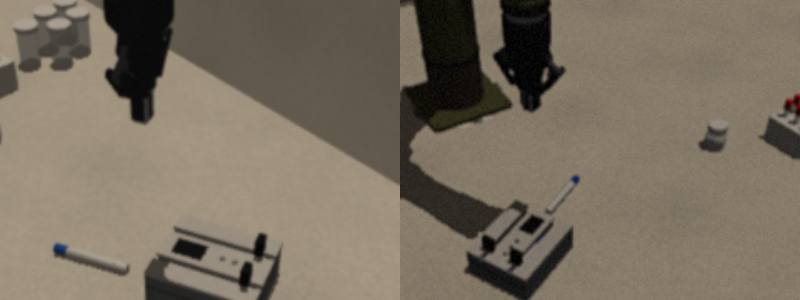

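The tube slipped out of the fingers and lies on the bench, in front of the warmer (side crop: cap at (62,250), closed end at (127,268)). I'll locate it and pick it up again.

```bash
python3 - <<'E'
from h import *
np.set_printoptions(precision=4,suppress=True)
print(r.camera_params('side')['origin'])
for c in ('wrist','side','scene'):
  im,dp=r.get_image(c); cv2.imwrite(f'pics/{c}9.png',im)
  for n in('tube_long_cap','tube_long'): 
    for q in r.place_of(c,n)[:2]: print(c,n,round(q['confidence'],2),q['position'],pix(c,q['position'],.008))
  for q in r.regions_of(c,'tube_long')[:1]:
    P=cloud(c,dp,q['region']); P=P[(P[:,2]>.004)&(P[:,2]<.03)];m=P.mean(0); u=np.linalg.svd(P-m,full_matrices=False)[2][0]
    t=(P-m)@u; print(q['confidence'],m,u,m+u*t.min(),m+u*t.max())
  b=(im[...,0].astype(int)-im[...,2]>50); k,l,st,ce=cv2.connectedComponentsWithStats(b.astype(np.uint8))
  for i in range(1,k):
    if st[i,4]>12:
      p=np.median(cloud(c,dp,l==i),0)
      if p[0]<.52 and p[2]<.06: print('blue',st[i],p)
E
```

```text
[ 0.0684 -0.6127  0.7484]
wrist tube_long_cap 0.88 [40.5, 278.6] [0.4151 0.0935 0.008 ]
wrist tube_long 0.92 [142.1, 283.0] [ 0.4752 -0.0099  0.008 ]
wrist tube_long 0.26 [183.7, 276.2] [ 0.4929 -0.0638  0.008 ]
0.61 [0.4425 0.0421 0.0138] [ 0.4866 -0.8736 -0.0009] [0.4147 0.0919 0.0138] [ 0.4727 -0.0122  0.0137]
blue [273  42  11  18 186] [0.4199 0.0829 0.0147]
side tube_long_cap 0.71 [240.3, 212.7] [0.4114 0.0844 0.008 ]
side tube_long 0.68 [250.0, 256.3] [ 0.4756 -0.0119  0.008 ]
0.85 [0.4437 0.032  0.0121] [ 0.4902 -0.8716 -0.0048] [0.4127 0.0871 0.0124] [ 0.4713 -0.0171  0.0118]
blue [213 236   6   5  22] [0.4178 0.0815 0.0135]
scene tube_long_cap 0.67 [197.3, 286.0] [0.4205 0.0877 0.008 ]
0.6 [0.4482 0.0346 0.0137] [ 0.4899 -0.8717 -0.011 ] [0.4178 0.0886 0.0144] [ 0.4753 -0.0137  0.0131]
```

```bash
python3 -m inch '[[15,0,10,-1],[40,0,25,-2.3],[70,0,50,-2.3],[100,0,80,-2.3],[130,0,115,-2.3],[141,0,155,-2.3],[141,0,195,-2.3],[141,0,225,-2.3],[141,0,245,-2.3],[141,0,250,-2.3]]' 40
python3 -m inch '[[0,0,6,0],[0,0,13,0],[0,0,20,0],[0,0,25,0],[0,0,25,0],[0,0,25,0],[0,0,25,0],[0,0,25,0],[0,0,25,0],[0,0,25,0]]' 19
python3 -m inch '[[0,0,0,0],[0,0,0,0],[0,0,0,0],[0,0,0,0],[0,0,0,0],[0,0,0,0],[0,0,0,0],[0,0,0,0],[0,0,0,0],[0,0,0,0]]' 15
```

```text
time_s: 16.68
eef_pos: [0.422, 0.0798, 0.0388]
tool_rot: [[-0.495, 0.869, -0.007], [0.869, 0.495, -0.006], [-0.001, -0.009, -1.0]]
wrist_force: [0.4, -0.3, 0.4]
gripper_width: 0.04
gripper_force: 0.0
time_s: 17.52
eef_pos: [0.423, 0.0795, 0.0164]
tool_rot: [[-0.494, 0.869, -0.003], [0.869, 0.494, -0.004], [-0.002, -0.005, -1.0]]
wrist_force: [0.2, -0.5, 0.2]
gripper_width: 0.0189
gripper_force: 0.0
time_s: 18.35
eef_pos: [0.4229, 0.0794, 0.0161]
tool_rot: [[-0.494, 0.87, -0.004], [0.87, 0.494, -0.004], [-0.002, -0.005, -1.0]]
wrist_force: [0.3, 0.3, 0.1]
gripper_width: 0.0152
gripper_force: 0.0
```

```bash
python3 -c "
from h import *
s=r.sense();print(np.round(s['joints'],1),s['joint_vel'],s['eef_pos'])"
python3 -m inch '[[0,0,4,0],[0,0,8,0],[0,0,8,0],[0,0,8,0],[0,0,8,0],[0,0,8,0],[0,0,8,0],[0,0,8,0],[0,0,8,0],[0,0,8,0]]' 25
```

```text
[-10.   51.9 -11.  130.1  98.1   8.9 -85.5] [-0.11746436  0.01684792 -0.07122044  0.01330511 -0.07227878 -0.06170668
 -0.09409791] [0.42287657 0.07937642 0.01609576]
time_s: 19.18
eef_pos: [0.4229, 0.0794, 0.0082]
tool_rot: [[-0.494, 0.87, -0.003], [0.87, 0.494, -0.004], [-0.002, -0.005, -1.0]]
wrist_force: [0.2, 1.0, -0.4]
gripper_width: 0.0249
gripper_force: 0.0
```

```bash
python3 -m inch '[[0,0,2,0],[0,0,4,0],[0,0,4,0],[0,0,4,0],[0,0,4,0],[0,0,4,0],[0,0,4,0],[0,0,4,0],[0,0,4,0],[0,0,4,0]]' 15
```

```text
time_s: 20.02
eef_pos: [0.4229, 0.0793, 0.0047]
tool_rot: [[-0.494, 0.87, -0.003], [0.87, 0.494, -0.004], [-0.002, -0.004, -1.0]]
wrist_force: [-0.4, -0.7, 8.7]
gripper_width: 0.0151
gripper_force: 13.4
```

```bash
python3 -m inch '[[0,0,0,0],[0,0,0,0],[0,0,-2,0],[0,0,-5,0],[0,0,-9,0],[-0.6,0,-14,0],[-1.2,0,-18,0],[-2,0,-22,0],[-3,0,-26,0],[-3,0,-26,0]]' 15.7
cat > t.py <<'E'
from h import *
np.set_printoptions(precision=4,suppress=True)
s=r.sense(); print(s['eef_pos'],s['wrist_force'],s['gripper_width'],s['gripper_force'])
for c in ('side','scene'):
  im,dp=r.get_image(c)
  for q in r.regions_of(c,'tube_long')[:1]:
    P=cloud(c,dp,cv2.erode(q['region'].astype(np.uint8),np.ones((2,2)))>0)
    P=P[np.linalg.norm(P[:,:2]-s['eef_pos'][:2],axis=1)<.14]; m=np.median(P,0); P=P[np.linalg.norm(P-m,axis=1)<.08]
    u=np.linalg.svd(P-P.mean(0),full_matrices=False)[2][0]; t=(P-m)@u
    print(c,round(q['confidence'],2),len(P),'dir',u,'ends',m+u*np.percentile(t,2),m+u*np.percentile(t,98))
  for q in r.place_of(c,'tube_long_cap')[:1]: print('cap',q['confidence'],q['position'])
  cv2.imwrite(f'pics/{c}_t.png',im)
E
python3 t.py
```

```text
time_s: 20.85
eef_pos: [0.4249, 0.0769, 0.0309]
tool_rot: [[-0.494, 0.87, -0.002], [0.87, 0.494, -0.004], [-0.003, -0.004, -1.0]]
wrist_force: [-0.2, -0.2, -0.5]
gripper_width: 0.0158
gripper_force: 4.1
[0.4249 0.0769 0.0309] [-0.1765 -0.2063 -0.5103] 0.015758872107916568 4.130478082224727
side 0.75 222 dir [ 0.4798 -0.8774  0.002 ] ends [0.4273 0.0641 0.0379] [ 0.4723 -0.0182  0.0381]
cap 0.66 [230.7, 211.0]
  return _methods._mean(a, axis=axis, dtype=dtype,
  ret = um.true_divide(
t.py:9: RuntimeWarning: Mean of empty slice.
  u=np.linalg.svd(P-P.mean(0),full_matrices=False)[2][0]; t=(P-m)@u
Traceback (most recent call last):
  File "t.py", line 9, in <module>
    u=np.linalg.svd(P-P.mean(0),full_matrices=False)[2][0]; t=(P-m)@u
      ~~~~~~~~~~~~~~~~~~~~~~~~~~~~~~~~~~~~~~~~~~~~~~~~~^^^
IndexError: index 0 is out of bounds for axis 0 with size 0
```

```bash
sed -i 's/    m=np.median/    m=np.median/; s/P=P\[np.linalg.norm(P\[:,:2\]/if len(P)<30: continue\n    P=P[np.linalg.norm(P[:,:2]/; s/    u=np.lin/    if len(P)<30: continue\n    u=np.lin/' t.py
python3 -m inch '[[0,0,0,0],[0,0,0,0],[0,0,0,0],[0,0,0,0],[0,0,0,0],[0,0,0,0],[0,0,0,0],[0,0,0,0],[0,0,0,0],[0,0,0,0]]' 15.88
python3 t.py
```

```text
time_s: 21.93
eef_pos: [0.4244, 0.0768, 0.0301]
tool_rot: [[-0.494, 0.87, -0.004], [0.87, 0.494, -0.004], [-0.002, -0.005, -1.0]]
wrist_force: [-0.0, 0.3, -0.1]
gripper_width: 0.016
gripper_force: 1.3
[0.4244 0.0768 0.0301] [-0.0363  0.3486 -0.0827] 0.01603681832953114 1.2996397633105516
side 0.56 151 dir [ 0.4847 -0.8392 -0.2465] ends [0.4305 0.0561 0.033 ] [ 0.4715 -0.0147  0.0122]
cap 0.5 [230.9, 211.5]
cap 0.46 [190.3, 285.9]
```

```bash
python3 -m inch '[[-1,0,-6,0],[-4,0,-14,0],[-8,0,-22,0],[-13,0,-30,0],[-19,0,-38,0],[-26,0,-46,0],[-33,0,-53,0],[-40,0,-59,0],[-46,0,-63,0],[-48,0,-64,0]]' 15.88
python3 t.py
```

```text
time_s: 23.07
eef_pos: [0.4489, 0.0342, 0.0947]
tool_rot: [[-0.492, 0.871, -0.003], [0.871, 0.492, -0.004], [-0.002, -0.004, -1.0]]
wrist_force: [-0.4, 0.2, 1.5]
gripper_width: 0.0161
gripper_force: 1.1
[0.4489 0.0342 0.0947] [-0.4232  0.2     1.5249] 0.01608655219204105 1.0770872421562672
side 0.62 176 dir [ 0.2371 -0.4518 -0.86  ] ends [0.4501 0.0244 0.0849] [ 0.4709 -0.0152  0.0095]
cap 0.57 [211.9, 228.5]
scene 0.5 72 dir [ 0.2614 -0.4539 -0.8518] ends [0.4547 0.0307 0.0877] [ 0.4772 -0.0085  0.014 ]
cap 0.48 [183.6, 279.1]
```

```bash
python3 -m inch '[[-4,0,-4,0],[-9,0,-7,0],[-14,0,-9,0],[-20,0,-11,0],[-26,0,-13,0],[-32,0,-14.5,0],[-38,0,-15.5,0],[-43,0,-16,0],[-48,0,-16,0],[-51,0,-16,0]]' 15.88
python3 t.py
```

```text
time_s: 24.2
eef_pos: [0.4739, -0.0098, 0.1102]
tool_rot: [[-0.493, 0.87, -0.004], [0.87, 0.493, -0.004], [-0.002, -0.005, -1.0]]
wrist_force: [-0.3, 0.4, -0.6]
gripper_width: 0.0159
gripper_force: 1.0
[ 0.4739 -0.0098  0.1102] [-0.3122  0.3653 -0.6299] 0.01586736929625479 0.9797872602939606
side 0.57 127 dir [ 0.1239 -0.2002 -0.9719] ends [ 0.4702 -0.0154  0.095 ] [ 0.4809 -0.0327  0.0109]
cap 0.77 [214.7, 248.4]
scene 0.46 78 dir [0.0581 0.0523 0.9969] ends [ 0.4778 -0.02    0.0006] [ 0.4835 -0.015   0.0971]
cap 0.58 [226.8, 275.5]
```

```bash
python3 -m inch '[[0,0,0,0],[0,0,0,0],[0,0,0,0],[0,0,0,0],[0,0,0,0],[0,0,0,0],[0,0,-2,0],[0,0,-5,0],[0,0,-9,0],[0,0,-14,0]]' 13.5
python3 t.py
```

```text
time_s: 25.33
eef_pos: [0.4735, -0.0089, 0.1246]
tool_rot: [[-0.494, 0.87, -0.004], [0.87, 0.494, -0.004], [-0.001, -0.005, -1.0]]
wrist_force: [-1.7, -0.8, -0.9]
gripper_width: 0.0139
gripper_force: 31.9
[ 0.4735 -0.0089  0.1246] [-1.7227 -0.7918 -0.8644] 0.013933031768193497 31.93832516670227
side 0.64 170 dir [ 0.1152 -0.2044 -0.9721] ends [ 0.4708 -0.0139  0.1097] [ 0.4807 -0.0315  0.0257]
cap 0.79 [208.5, 248.9]
scene 0.46 94 dir [ 0.1233 -0.1958 -0.9729] ends [ 0.4759 -0.0083  0.1157] [ 0.4865 -0.0252  0.0315]
cap 0.49 [240.6, 248.0]
```

```bash
python3 -m inch '[[2,0,-6,0],[4,0,-16,0],[6,0,-30,0],[8,0,-46,0],[10,0,-62,0],[10,0,-78,0],[10,0,-92,0],[10,0,-102,0],[10,0,-108,0],[10,0,-110,0]]' 13.5
python3 -m inch '[[0,0,-6,0],[0,0,-16,0],[0,0,-28,0],[0,0,-40,0],[0,0,-50,0],[0,0,-57,0],[0,0,-60,0],[0,0,-60,0],[0,0,-60,0],[0,0,-60,0]]' 13.5
python3 t.py; python3 -c "
import cv2;a=cv2.imread('pics/side_t.png');b=cv2.imread('pics/scene_t.png');f=lambda i,x:cv2.resize(i[110:260,x:x+200],(400,300))
cv2.imwrite('pics/s10.png',cv2.hconcat([f(a,160),f(b,170)]))"
```

```text
time_s: 26.47
eef_pos: [0.4694, 0.0004, 0.2353]
tool_rot: [[-0.494, 0.87, -0.002], [0.87, 0.494, -0.004], [-0.002, -0.004, -1.0]]
wrist_force: [0.4, 0.1, -0.0]
gripper_width: 0.0144
gripper_force: 31.9
time_s: 27.3
eef_pos: [0.4689, 0.0002, 0.2937]
tool_rot: [[-0.494, 0.87, -0.005], [0.87, 0.494, -0.004], [-0.001, -0.006, -1.0]]
wrist_force: [0.0, 0.3, -0.9]
gripper_width: 0.0141
gripper_force: 31.9
[0.4689 0.0002 0.2937] [ 0.0092  0.3329 -0.8652] 0.014080893586144332 31.933087706565857
side 0.64 291 dir [ 0.1185 -0.2054 -0.9715] ends [ 0.4647 -0.0033  0.2829] [ 0.4756 -0.0222  0.1937]
cap 0.8 [142.9, 239.9]
scene 0.6 132 dir [ 0.1104 -0.1753 -0.9783] ends [0.4707 0.0013 0.2965] [ 0.4821 -0.0168  0.195 ]
cap 0.63 [138.5, 268.3]
```

View pics/s10.png

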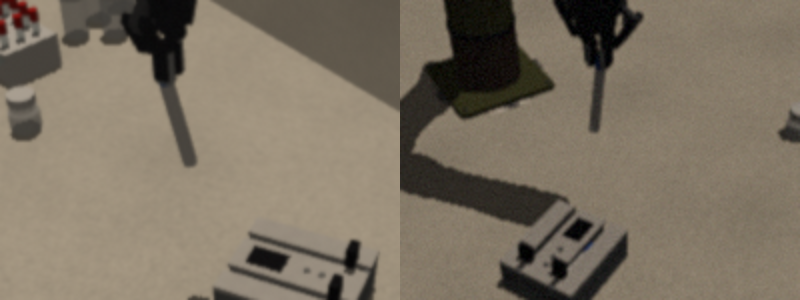

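The tube hangs in the fingers, cap up. In the side crop it runs from (165,75) down to (190,165). It is about 13° off upright with its lower end about 0.19 m up, clear of the warmer, and both slides are back.

```bash
python3 -m inch '[[0,0,0,0],[0,0,0,0],[0,0,0,0],[0,0,0,0],[0,0,0,0],[0,0,0,0],[0,0,0,0],[0,0,0,0],[0,0,0,0],[0,0,0,0]]' 13.5; python3 -c "
from workcell import r
print(r.close_job())"
```

```text
time_s: 28.43
eef_pos: [0.4693, 0.0004, 0.2942]
tool_rot: [[-0.494, 0.87, -0.004], [0.87, 0.494, -0.004], [-0.002, -0.005, -1.0]]
wrist_force: [-0.2, -0.6, -0.4]
gripper_width: 0.0144
gripper_force: 31.9
the job is handed in; nothing more can be done
None
```

I handed the job in at 28.4 s with the long tube held still, cap up, about 13° off upright and its lower end about 0.19 m above the bench; on the way it slipped from the fingers once, fell to the bench and was picked up again, and no verdict was returned.

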